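# Index the gauge table to the wedge gauge and lock it

## Robot

A 7-joint arm with a two-finger parallel gripper is mounted at the origin on the work surface. World frame = base frame: x ahead of the robot, y to its left, z up, the work surface at z = 0. Lengths are in m, angles in rad, forces in N, time in s.
With the tool pointing down it reaches from about 0.4 to 0.9 m from the base axis. Payload 5.6 kg.
Tool frame: the origin (TCP) lies midway between the tips of the shut fingers; the grasp point (between the pads) lies 19 mm behind it; z points along the fingers, y is the line along which they close (so a half turn about z gives the same grasp; the last joint's range is limited). The gripper opens to 92 mm and grips with 3 to 60 N. Pads are 20 mm wide; open, the fingers measure 128 mm over their backs; the gripper's body (75 mm by 189 mm) begins 69 mm behind the grasp point.
Start: joints at [-1.335, 0.468, -0.012, 1.603, 0.006, 1.071, -0.056], TCP at [0.179, 0.625, 0.215] pointing down, gripper open.
Joint ranges: [-2.53, 2.53], [-0.31, 2.02], [-1.57, 1.55], [0.28, 2.44], [-1.29, 4.43], [0.15, 1.84], [-2.92, 2.92]. Speed limits (rad/s): [2.57, 2.57, 3.14, 3.14, 3.14, 3.14, 3.14].

## Interface

Orientations are given as a 3x3 rotation matrix whose columns are the frame's x, y, z axes.
In Python, from station import env, effector, solver, viewer, workorder, search_frame, tip_of gives the robot as it stands. Calls block until the motion is done:
- env.reach(position, orientation): joint-space move of the TCP to a pose.
- env.movel(position, frame=None, rate=0.15): straight line of the TCP; frame=None keeps the orientation; rate is the mean speed in m/s.
- env.goto_joints(angles): joint-space move.
- effector.release() and effector.grasp(squeeze=None): open the fingers fully, or close them until they stop; squeeze is the grip in N (None keeps the last).
- env.pause(seconds).
- solver.inverse_kinematics(position, orientation): joint angles nearest the present ones, or None.
- env.sense(): the state.
- viewer.read_camera(name): name is "side" or "top" or "wrist"; returns (picture, depth): 400x640x3 uint8, red, green, blue; 400x640 float32, m along the optical axis (not along the pixel's ray), 0 where there is no reading.
- viewer.camera_info(name): a dict with "intrinsics" (3x3 intrinsics, pixels), "eye" and "rotation" of the camera in the world; the wrist camera has in their place "T_tool_cam" (4x4, takes a point from camera to tool coordinates, whose origin is the TCP and whose axes are the flange's). Camera axes: x right, y up, looking along -z (the intrinsics and any distortion apply to the point x, -y, -z); pixel columns grow to the right and rows downward; lengths in m; the calibration is good to about 2 mm. A picture is of the moment at which its call begins: read the wrist's pose just before it. camera_info takes no time and is no camera call.
A pose or a line that the arm cannot do raises env.PlanningError and nothing moves.
- workorder.finish_job(): hands the job in; it is judged then, once.
Trained networks look in the newest picture that a camera, given by its name, has taken for a name from the list of things; names that differ only in an ending like _2 or _b are one class to them, and where a whole thing is asked for, a point or a joint stands for the part that bears it (a point fixed in the world has none). Each returns a list of dicts, best first, with "score" (0 to 1); they miss things now and then, are a little off and sometimes report something else, mostly with a low value. They report only what shows in the picture. A call takes as long as a camera call.
- search_frame(camera, name): "at" ([x, y, z] in m, in world coordinates, good to about 4 mm: the middle of the surface that is visible of it).
- tip_of(camera, name): "at" ([x, y, z] in m, in world coordinates, good to about 4 mm: a listed point, or the origin of a listed thing).
The state is a dict: "t": time; "joint_positions": joint angles; "joint_velocities": joint speeds; "tau": joint torques, N m; "ee_pos": TCP position; "tcp_rot": TCP orientation; "wrist_force": force on the tool from outside, world axes, zero at the start; "moment": the same for the moment, N m; "gripper_width": finger opening in m; "grasp_force": force on a finger pad.
Only numpy, scipy, OpenCV 4.12 (cv2) and the standard library are available. Lean on these libraries where they do the work, as an engineer would, in place of code of your own. Each camera call takes 0.05 s, during which the arm holds its last target. There are 200 camera calls.

## Task

Turn the round indexing table by its upright handle until the flat wedge gauge on it points straight at the nose of the lock arm, then swing the lock arm in by its knob so that its nose sits fully home in the notch at the wedge's tip, and let go. Do not push against the lamp whose shade hangs over the table, and leave the loose things around it where they stand.

Things in the scene. Friction and masses are not known exactly. Their poses are not given: they have to be found in the camera images.
- indexer: fixed indexing stand: iron plate 290 x 290 x 14 mm on the slate (-125 to +165 mm along its own x and y). Origin at slate height on the disc's turning axis; x points away from the robot to the lamp post, y left to the lock arm. Its steel disc is 200 mm across, top 60 mm above the slate, with eight rim notches 14 mm wide, 12 mm deep, 45 degrees apart
- turntable (a joint): disc angle, rad: 0 when the wedge gauge points along the stand's +y, straight at the lock arm's nose; grows clockwise seen from above. Starts negative (turn the disc clockwise). It stays where it is left; stops at -1.7 and 0.9
- handle (a point): grip point of the disc's upright handle, a dark round post of diameter 18 mm, 78 mm from the disc's axis, 60 to 125 mm above the slate (26 mm wide collar up to 68); this point is on its centre line at 105 mm. It stands 60 degrees anticlockwise of the wedge gauge: at angle 0 it is at (-67.5, 39) mm in the stand's x, y
- wedge_tip (a point): narrow outer end of the flat wedge gauge screwed to the disc, at a notch, 88 mm from the axis, 70 mm above the slate. The gauge is 60 mm long, narrows outwards from about 20 to 9 mm and is 10 mm tall. The other gauges on the disc (ring, round plug, square block) are under 23 mm tall
- lock (a joint): lock arm angle, rad: 0 with its nose fully home in a notch, growing to 0.75 as it swings out (clockwise from above, knob towards the stand's +y); clear of the disc above 0.2. Starts out, stays where left. Pivot at (75, 98) mm in the stand's x, y; the round-ended nose, 10 mm wide, is at (0, 96) mm when home. It goes home only with a notch in line
- knob (a point): grip point of the lock arm's upright round brass knob, a post 16 mm in diameter, from 64 to 106 mm above the slate; this point is on its centre line at 90 mm, 134 mm from the arm's pivot. Home, it is at (-55, 130) mm in the stand's x, y.
- lamp: bakelite lamp fixed to the stand, same origin and axes. Its trough shade hangs over the disc's rear: -45 to +100 mm in the stand's x, -135 to +55 in y, underside 195 and top 243 mm above the slate. Brass post at (134, -40) mm. The handle stands just in front of the shade's front edge: an upright gripper there would strike the shade
- canister: screw-top brass canister, upright, 66 mm across, 83 mm tall; origin at the centre of its underside
- ashtray: chipped white enamel ashtray, a round bowl 110 mm across, 28 mm tall; origin at the centre of its underside
- scriber: cork-handled steel scribing point lying flat, 135 mm long, 16 mm thick; origin under its brass collar at mid-length, x along the steel point
- vblock: steel V-block 60 x 45 x 34 mm; origin at the centre of its underside
- loupe: black eye loupe, 42 mm across, 32 mm tall, standing; origin at the centre of its underside
- oiler: copper oil can with an upright spout, 60 mm across, 110 mm tall; origin at the centre of its underside

How it is judged:
By the outcome, as a careful person would: the job done as asked, in the order asked, and still so for the second after the job is handed in, with the robot touching nothing.
It also fails if it takes over 48 s, if anything falls off the work surface, if the arm or the gripper's body presses on something with over 40 N, if the wrist force passes 120 N, or if a joint passes its speed limit or range.

## Working session

There is one attempt and no reset: what is moved stays moved. The work goes in short steps, each a Python script; the robot and the scene stay as the last script left them, time stands still between calls to the robot, and variables do not carry over. Pictures are saved under pics/ and viewed, at most 10 in all, crops included, and the job is handed in when it is done.

```bash
ls; mkdir -p pics
python3 - <<'E'
from station import *
import cv2, numpy as np
for c in ("top","side"):
    p,d=viewer.read_camera(c); cv2.imwrite(f"pics/{c}0.png",p[:,:,::-1])
    for n in ("indexer","lamp","turntable","lock"):
        pass
    for n in ("indexer","handle","wedge_tip","knob","lamp"):
        print(c,n,[(np.round(r["at"],3).tolist(),round(r["score"],2)) for r in tip_of(c,n)[:2]])
    for n in ("canister","ashtray","scriber","vblock","loupe","oiler"):
        print(c,n,[(np.round(r["at"],3).tolist(),round(r["score"],2)) for r in tip_of(c,n)[:1]])
print(env.sense())
E
```

```text
pics
top indexer [([0.691, 0.028, -0.001], 0.62), ([0.673, 0.21, 0.091], 0.53)]
top handle [([0.614, 0.023, 0.102], 0.97)]
top wedge_tip [([0.647, 0.1, 0.072], 0.76)]
top knob [([0.672, 0.208, 0.09], 0.92)]
top lamp []
top canister [([0.684, -0.188, 0.0], 0.98)]
top ashtray [([0.48, -0.136, -0.003], 0.59)]
top scriber [([0.505, 0.096, 0.004], 0.56)]
top vblock [([0.665, 0.319, 0.001], 0.63)]
top loupe [([0.747, 0.256, 0.003], 0.71)]
top oiler [([0.54, 0.313, -0.001], 0.85)]
side indexer [([0.693, 0.024, 0.003], 0.74)]
side handle [([0.611, 0.026, 0.104], 0.66)]
side wedge_tip [([0.646, 0.1, 0.071], 0.79), ([0.537, 0.309, 0.004], 0.57)]
side knob [([0.678, 0.205, 0.088], 0.72)]
side lamp [([0.683, -0.187, 0.001], 0.33)]
side canister [([0.683, -0.188, -0.002], 0.9)]
side ashtray [([0.484, -0.139, 0.0], 0.64)]
side scriber [([0.508, 0.093, -0.001], 0.52)]
side vblock [([0.667, 0.316, -0.003], 0.79)]
side loupe [([0.749, 0.259, 0.004], 0.7)]
side oiler [([0.533, 0.308, 0.003], 0.75)]
{'t': 1.2, 'joint_positions': array([-1.3350338 ,  0.46750601, -0.01164061,  1.60268534,  0.006002  ,
        1.0713815 , -0.05626891]), 'joint_velocities': array([-1.17862592e-03, -3.52044104e-04, -8.96932129e-04,  1.41937063e-03,
        1.99084789e-04,  1.40351063e-05,  5.31765109e-04]), 'tau': array([-4.17414194e-04, -5.20420718e+01, -1.26484290e-02, -2.44047439e+01,
       -5.66457817e-02,  1.12517062e-02,  2.02854130e-05]), 'ee_pos': array([0.17888086, 0.62492161, 0.21459456]), 'tcp_rot': array([[-9.61395822e-01,  2.75169171e-01,  3.46736554e-05],
       [ 2.75169173e-01,  9.61395821e-01,  4.80948078e-05],
       [-2.01008990e-05,  5.57792684e-05, -9.99999998e-01]]), 'wrist_force': array([-1.09511601,  0.07456171,  0.14902098]), 'moment': array([ 0.0091659 , -0.01242178,  0.00912661]), 'grasp_force': 0.0, 'gripper_width': 0.09216402182524197}
```

View pics/top0.png

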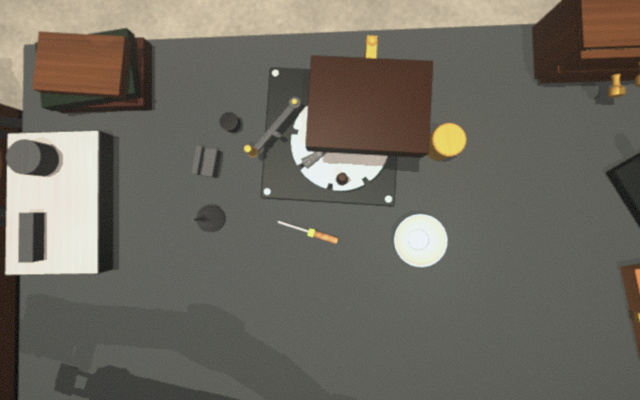

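View pics/side0.png

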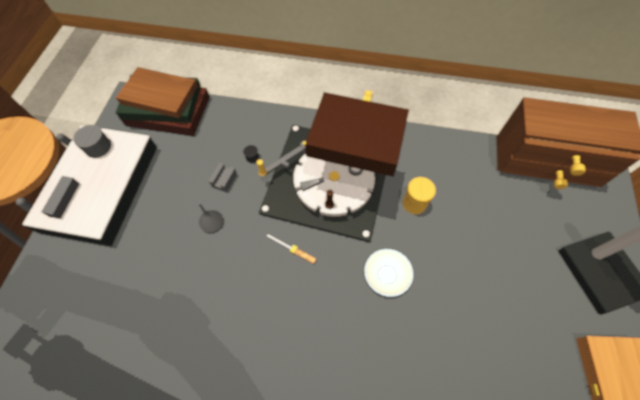

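The top view shows the stand, with plate screws at about (275,72), (266,192) and (388,199), the handle at (342,178), the wedge at (312,158), the pivot at (294,101) and the knob at (249,150). The side view agrees. The shade covers the rear of the disc, and the network points fit the given radii (78 and 88 mm). Next I'll refine the stand's yaw from the screws.

```bash
cat > h.py <<'E'
from station import *
import numpy as np, cv2
def deproj(c,uv,z):
    i=viewer.camera_info(c); K=np.array(i["intrinsics"]); R=np.array(i["rotation"]); e=np.array(i["eye"])
    D=np.array(i.get("distortion",np.zeros(5)),float)
    p=cv2.undistortPoints(np.array([[uv]],float),K,D)[0,0]
    r=R@np.array([p[0],-p[1],-1]); return e+r*(z-e[2])/r[2]
def blob(g,u,v,w=6):
    a=g[v-w:v+w+1,u-w:u+w+1].astype(float); a=np.clip(a-np.median(a)-25,0,None)
    y,x=np.mgrid[v-w:v+w+1,u-w:u+w+1]; return [(a*x).sum()/a.sum(),(a*y).sum()/a.sum()]
E
python3 - <<'E'
from h import *
print(viewer.camera_info("top").keys(), viewer.camera_info("top"))
for c,L in (("top",[(275,72),(266,192),(388,199)]),("side",[(295,129),(266,209),(366,234)])):
    p,d=viewer.read_camera(c); g=cv2.cvtColor(p,cv2.COLOR_RGB2GRAY)
    P=[deproj(c,blob(g,*q),0.016)[:2] for q in L]
    print(c,np.round(P,4).tolist())
    x=P[0]-P[1]; y=P[1]-P[2]
    print("x len,yaw",np.linalg.norm(x),np.degrees(np.arctan2(x[1],x[0])),"y",np.linalg.norm(y),np.degrees(np.arctan2(-y[0],y[1])))
    # plate: screws symmetric on plate centre (20,20)mm
    C=(P[0]+P[2])/2; print("plate centre",C)
    yaw=np.arctan2(x[1]-y[0],x[0]+y[1]); R=np.array([[np.cos(yaw),-np.sin(yaw)],[np.sin(yaw),np.cos(yaw)]])
    print("origin",C-R@[.02,.02],np.degrees(yaw))
    O=C-R@[.02,.02]
    for n in ("handle","wedge_tip","knob","lock","loupe"):
        for r in tip_of(c,n)[:1]: print(n,np.round(R.T@(np.array(r["at"])[:2]-O)*1000,1))
    big=cv2.resize(p[40:240,220:460],None,fx=3,fy=3,interpolation=cv2.INTER_CUBIC); cv2.imwrite(f"pics/{c}1.png",big[:,:,::-1])
E
```

```text
dict_keys(['intrinsics', 'eye', 'rotation']) {'intrinsics': array([[370.90885668,   0.        , 317.74512472],
       [  0.        , 370.90885668, 191.63953951],
       [  0.        ,   0.        ,   1.        ]]), 'eye': array([0.55478036, 0.04144657, 0.81278797]), 'rotation': array([[-0.02222661,  0.99867958, -0.0463149 ],
       [-0.99882315, -0.02417963, -0.0420436 ],
       [-0.04310796,  0.04532591,  0.99804172]])}
top [[0.8558, 0.1634], [0.5956, 0.1856], [0.5733, -0.0747]]
x len,yaw 0.2611742826570014 -4.8818241272940766 y 0.26122566162226873 -4.888562046998079
plate centre [0.71453524 0.04436141]
origin [0.6929047  0.02613725] -4.885193418489282
handle [-76.8 -11.9]
wedge_tip [-49.5  72.3]
knob [-35.8 180.3]Traceback (most recent call last):
  File "<stdin>", line 15, in <module>
ValueError: it knows: ashtray, canister, handle, indexer, knob, lamp, loupe, oiler, scriber, vblock, wedge_tip
```

```bash
cat >> h.py <<'E'
O=np.array([.6929,.0261]); YAW=np.radians(-4.885)
RS=np.array([[np.cos(YAW),-np.sin(YAW)],[np.sin(YAW),np.cos(YAW)]])
def W(x,y): return O+RS@[x,y]
def S(p): return RS.T@(np.array(p)[:2]-O)
def ori(tilt,a):
    t,a=np.radians(tilt),a
    z=np.array([np.sin(t)*np.cos(a),np.sin(t)*np.sin(a),-np.cos(t)]); y=np.array([-np.sin(a),np.cos(a),0])
    return np.column_stack([np.cross(y,z),y,z])
def tcp(xy,z,R): return np.array([xy[0],xy[1],z])+.019*R[:,2]
def gp():
    s=env.sense(); return np.array(s["ee_pos"])-.019*np.array(s["tcp_rot"])[:,2]
def hp(ang): # handle stand xy at disc angle (rad)
    q=np.radians(150)-ang; return W(.078*np.cos(q),.078*np.sin(q))
def st(m=""):
    s=env.sense(); print(m,"t",round(s["t"],2),"S mm",np.round(S(gp())*1000,1),"z",round(gp()[2],4),"w",round(s["gripper_width"],4),"F",np.round(s["wrist_force"],1),"g",round(s["grasp_force"],1))
E
python3 - <<'E'
from h import *
R=ori(38,YAW)
for n,(xy,z) in dict(pre=(hp(-.64)-RS@[.11,0],.2),g0=(hp(-.64),.105),g1=(hp(0),.105),k0=(W(-.036,.180),.09),k1=(W(-.055,.13),.09)).items():
    print(n,xy,solver.inverse_kinematics(tcp(xy,z,R),R))
env.reach(tcp(hp(-.64)-RS@[.11,0],.2,R),R); st("pre")
env.movel(tcp(hp(-.64)-RS@[.09,0],.107,R)); st("low")
p,d=viewer.read_camera("wrist"); cv2.imwrite("pics/w1.png",p[:,:,::-1])
for n in("handle","wedge_tip"): print(n,[(np.round(S(r["at"])*1000,1),round(r["at"][2],3),round(r["score"],2)) for r in tip_of("wrist",n)[:2]])
E
```

```text
pre [0.50533738 0.03303849] [-0.0337884   0.08335724 -0.23264611  2.42424317  1.56777821  0.22871545
 -0.26608161]
g0 [0.61493782 0.02367133] [ 0.14172241  0.47462804 -0.36381751  2.23802776  2.17924004  0.36153411
 -0.75253235]
g1 [0.62891647 0.07071063] [ 0.00660717  0.49134437 -0.32512659  2.19364895  2.02922853  0.38581524
 -0.68955516]
k0 [0.67235886 0.20851179] [-0.48945187  0.58508542 -0.01180416  2.01637984  1.67547314  0.35412071
 -0.58839255]
k1 [0.64917007 0.16031138] [-0.0650298   0.59662933 -0.45082059  2.08758171  1.83052067  0.53805467
 -0.57558025]
pre t 3.81 S mm [-187.1   -8.4] z 0.2003 w 0.0918 F [ 0.1  0.5 -0.2] g 0.0
low t 4.93 S mm [-167.3   -8.9] z 0.1075 w 0.0916 F [-0.1 -0.3 -0. ] g 0.0
handle [(array([-80. , -13.6]), 0.104, 0.59)]
wedge_tip [(array([-56. ,  71.2]), 0.071, 0.58)]
```

View pics/w1.png

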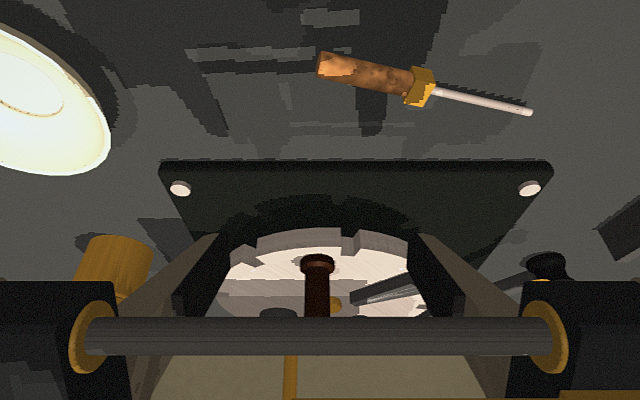

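The wrist view shows the handle at (317,285), centred between the open fingers. The wedge is to its right, at (380,290), and the path is clear. I'll grasp and turn.

Run:
```python
from h import *
R=ori(38,YAW)
env.movel(tcp(hp(-.64),.107,R),rate=.1); st("at")
effector.grasp(15); st("grasped")
s=S(gp()); y=s[1]
a0=np.radians(150)-(np.pi-np.arcsin(y/.078)); print("disc angle",a0)
for a in np.linspace(a0,0,7)[1:]:
    env.movel(tcp(hp(a),.107,R),rate=.06); st(f"{a:.2f}")
env.pause(.2); st("end")
for c in("top","side"):
    p,d=viewer.read_camera(c); cv2.imwrite(f"pics/{c}2.png",cv2.resize(p[40:240,220:460],None,fx=3,fy=3,interpolation=cv2.INTER_CUBIC)[:,:,::-1])
    for n in("handle","wedge_tip","knob"): print(n,[(np.round(S(r["at"])*1000,1),round(r["at"][2],3),round(r["score"],2)) for r in tip_of(c,n)[:1]])
```

```text
at t 6.13 S mm [-78.2  -8.9] z 0.1067 w 0.0917 F [ 0.8 -1.2 -0.3] g 0.0
grasped t 7.24 S mm [-77.5  -9.4] z 0.1069 w 0.0171 F [-0.7 -1.5 -0. ] g 15.0
disc angle -0.644064588767141
-0.54 t 7.53 S mm [-78.2  -2. ] z 0.1069 w 0.0175 F [-3.9 -2.8  3.1] g 15.0
-0.43 t 7.82 S mm [-78.    6.9] z 0.1068 w 0.0177 F [-3.4 -2.9  3. ] g 15.0
-0.32 t 8.11 S mm [-76.6  15.7] z 0.1068 w 0.0176 F [-2.9 -2.5  1.3] g 15.0
-0.21 t 8.4 S mm [-74.3  24. ] z 0.1068 w 0.0176 F [-0.8 -1.  -1.4] g 15.0
-0.11 t 8.69 S mm [-71.2  31.7] z 0.1068 w 0.0176 F [ 2.6 -2.  -3.5] g 15.0
0.00 t 8.98 S mm [-67.4  39.1] z 0.1068 w 0.0172 F [ 2.6 -0.7 -5.4] g 15.0
end t 9.18 S mm [-67.5  39. ] z 0.1068 w 0.0175 F [ 3.2 -1.5 -6.1] g 15.0
handle [(array([-66.7,  38.4]), 0.104, 0.87)]
wedge_tip [(array([ 2.8, 84.1]), 0.07, 0.61)]
knob [(array([-37.6, 178.1]), 0.091, 0.63)]
handle []
wedge_tip []
knob []
```

Run:
```python
from h import *
R=ori(38,YAW)
effector.release(); st("rel")
env.movel(tcp(hp(0)-RS@[.13,0],.13,R),rate=.15); st("back")
for c in("top","side"):
    p,d=viewer.read_camera(c); cv2.imwrite(f"pics/{c}3r.png",p[:,:,::-1])
    for n in("handle","wedge_tip","knob"): print(n,[(np.round(S(r["at"])*1000,1),round(r["at"][2],3),round(r["score"],2)) for r in tip_of(c,n)[:1]])
p,d=viewer.read_camera("wrist"); cv2.imwrite("pics/w3.png",p[:,:,::-1])
for n in("handle","wedge_tip","knob"): print(n,[(np.round(S(r["at"])*1000,1),round(r["at"][2],3),round(r["score"],2)) for r in tip_of("wrist",n)[:1]])
a=cv2.imread("pics/top3r.png")[60:210,230:370]
cv2.imwrite("pics/top3.png",cv2.resize(a,None,fx=4,fy=4,interpolation=cv2.INTER_CUBIC))
```

```text
rel t 10.74 S mm [-67.5  39. ] z 0.107 w 0.0919 F [-0.3 -0.1 -0.8] g 0.0Traceback (most recent call last):
  File "<stdin>", line 4, in <module>
station.PlanningError: the arm cannot follow that straight line within its joint ranges
```

Run:
```python
from h import *
R=ori(38,YAW)
for d in (.1,.09,.08,.07):
    try: env.movel(tcp(hp(0)-RS@[d,0],.107,R),rate=.15); break
    except env.PlanningError: pass
st("back")
def look(c):
    p,d=viewer.read_camera(c)
    for n in("handle","wedge_tip","knob"): print(c,n,[(np.round(S(r["at"])*1000,1),round(r["at"][2],3),round(r["score"],2)) for r in tip_of(c,n)[:1]])
    return p[:,:,::-1]
p=look("top"); look("side"); cv2.imwrite("pics/w3.png",look("wrist"))
cv2.imwrite("pics/top3r.png",p)
cv2.imwrite("pics/top3.png",cv2.resize(p[60:210,230:370],None,fx=4,fy=4,interpolation=cv2.INTER_CUBIC))
```

```text
back t 11.56 S mm [-166.4   39.1] z 0.1075 w 0.092 F [ 0.5 -0.1  0.1] g 0.0
top handle [(array([-68. ,  38.5]), 0.106, 0.83)]
top wedge_tip [(array([-0.6, 85.4]), 0.071, 0.95)]
top knob [(array([-38.6, 181.4]), 0.089, 0.73)]
side handle [(array([-72.8,  43. ]), 0.106, 0.64)]
side wedge_tip [(array([ 3.9, 86.7]), 0.071, 0.86)]
side knob [(array([-30.4, 176.7]), 0.088, 0.73)]
wrist handle [(array([-67.1,  36.1]), 0.106, 0.81)]
wrist wedge_tip [(array([-3.1, 89.1]), 0.07, 0.7)]
wrist knob []
```

View pics/top3.png

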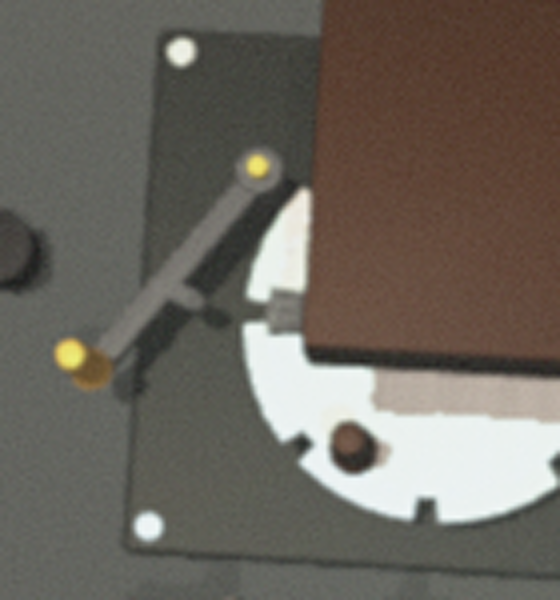

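View pics/w3.png

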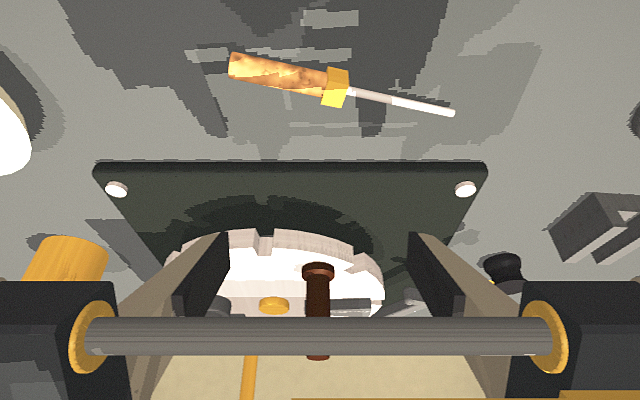

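The top crop shows the wedge at (285,312) pointing left along the stand's +y. Its notch is at (255,312), in line with the lock nose, and two other notches are at (300,443) and (426,508). I'll check the angle from those notches and measure the pivot and knob.

Run:
```python
from h import *
f=lambda u,v:((u+.5)/4-.5+230,(v+.5)/4-.5+60)
for n,q,z in (("n135",(299,444),.060),("n180",(426,509),.060),("n90",(256,313),.060),("wedge",(284,311),.070),("pivot",(258,166),.08),("knobtop",(70,354),.106),("handletop",(351,440),.125)):
    s=S(deproj("top",f(*q),z))*1000; print(n,np.round(s,1),np.linalg.norm(s).round(1),np.degrees(np.arctan2(s[1],s[0])).round(2))
```

```text
n135 [-65.6  68.1] 94.6 133.94
n180 [-94.9   1.4] 94.9 179.14
n90 [ 0.4 94.5] 94.5 89.74
wedge [ 0.4 79.2] 79.2 89.73
pivot [70.9 96. ] 119.4 53.53
knobtop [-33.  177.9] 180.9 100.51
handletop [-68.7  38.4] 78.7 150.79
```

The disc is within about 0.5° of the target. The lock angle is about 0.39, which puts the knob near (-33,178) mm in the stand frame. I'll descend on it from above.

```bash
cat >> h.py <<'E'
def kp(l):
    q=np.arctan2(32,-130)-l; return W(.075+.1339*np.cos(q),.098+.1339*np.sin(q))
RK=ori(38,YAW-np.radians(20))
E
python3 - <<'E'
from h import *
for n,l,z in (("up",.39,.19),("k0",.39,.095),("k1",0,.095)): print(n,solver.inverse_kinematics(tcp(kp(l),z,RK),RK))
for d in ((-.166,.07),(-.15,.08),(-.15,.04)):
    try: env.movel(tcp(W(*d),.18,ori(38,YAW))); break
    except env.PlanningError: print("x")
env.reach(tcp(kp(.39),.19,RK),RK); st("up")
p,_=viewer.read_camera("wrist"); cv2.imwrite("pics/w4.png",p[:,:,::-1])
for c in ("wrist",): print([(np.round(S(r["at"])*1000,1),round(r["at"][2],3),round(r["score"],2)) for r in tip_of(c,"knob")[:2]])
E
```

```text
up [-0.44505948  0.49051731 -0.16729177  1.86274358  1.08808968  0.72463239
 -0.26964649]
k0 [-0.43973626  0.63856688 -0.17581373  1.89544827  1.31792257  0.6717145
 -0.53549315]
k1 [-0.40516412  0.58619054 -0.15690312  2.00402589  1.4040537   0.62158612
 -0.60876543]
up t 13.55 S mm [-33.9 175.5] z 0.188 w 0.0923 F [ 0.  -1.1 -0.1] g 0.0
[(array([-31. , 178.4]), 0.089, 0.75)]
```

View pics/w4.png

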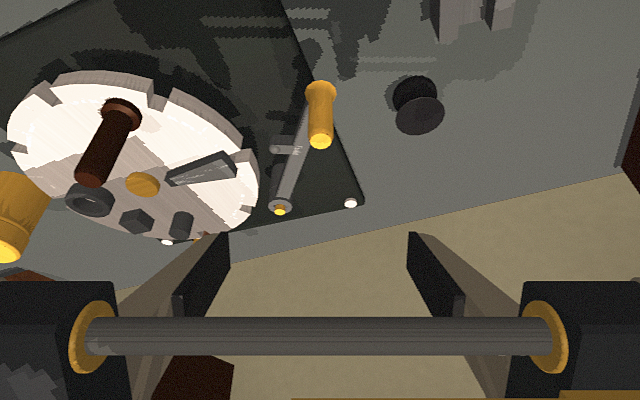

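The wrist view shows the knob at (320,115), centred between the fingers. The wedge, at (205,170), points at the lock nose (280,150). I'll descend, grip the knob and swing it in.

Run:
```python
from h import *
env.movel(tcp(kp(.39),.095,RK),rate=.1); st("down")
effector.grasp(15); st("grasped")
k=S(gp())-[.075,.098]; l0=np.arctan2(32,-130)-np.arctan2(k[1],k[0]); print("lock",l0)
for l in list(np.linspace(l0,0.05,6)[1:])+[.025,0,-.01,-.02]:
    env.movel(tcp(kp(l),.095,RK),rate=.05); st(f"{l:.3f}")
    k=S(gp())-[.075,.098]; print("  meas",round(np.arctan2(32,-130)-np.arctan2(k[1],k[0]),4))
    if np.linalg.norm(env.sense()["wrist_force"])>25: print("stop"); break
```

```text
down t 14.75 S mm [-32.7 177.2] z 0.0957 w 0.0918 F [-0.2 -0.   0.7] g 0.0
grasped t 15.88 S mm [-33.1 177. ] z 0.095 w 0.0159 F [-0.1  0.1 -0.5] g 15.0
lock 0.38959129007477467
0.322 t 16.22 S mm [-38.7 169.5] z 0.095 w 0.0157 F [-0.5  1.2 -0.2] g 15.0
  meas 0.3199
0.254 t 16.55 S mm [-43.5 161.8] z 0.0949 w 0.0153 F [-2.3  2.   1.4] g 15.0
  meas 0.2528
0.186 t 16.88 S mm [-47.7 153.2] z 0.0949 w 0.0158 F [-3.9  3.2  2.8] g 15.0
  meas 0.1813
0.118 t 17.22 S mm [-51.1 143.8] z 0.095 w 0.0156 F [-5.7  2.6  2.2] g 15.0
  meas 0.1073
0.050 t 17.55 S mm [-53.8 134.6] z 0.0949 w 0.0156 F [-4.8  1.3  2.3] g 15.0
  meas 0.0352
0.025 t 17.8 S mm [-54.4 132. ] z 0.095 w 0.0151 F [-4.5  2.1  2.4] g 15.0
  meas 0.0157
0.000 t 18.05 S mm [-55.  129.5] z 0.095 w 0.0154 F [-2.3  1.3  0.8] g 15.0
  meas -0.0039
-0.010 t 18.3 S mm [-55.3 128.7] z 0.095 w 0.0157 F [-0.6  2.7  0.5] g 15.0
  meas -0.0096
-0.020 t 18.55 S mm [-55.5 128. ] z 0.095 w 0.0153 F [ 0.2  3.9 -0.2] g 15.0
  meas -0.0155
```

No stop felt yet, so I'll push on gently until the force rises.

Run:
```python
from h import *
for l in np.arange(-.03,-.1,-.01):
    env.movel(tcp(kp(l),.095,RK),rate=.05); env.pause(.1); st(f"{l:.3f}")
    if np.linalg.norm(env.sense()["wrist_force"])>15: print("stop"); break
```

```text
-0.030 t 18.9 S mm [-55.6 128. ] z 0.095 w 0.0157 F [ 3.9  7.  -3.4] g 15.0
-0.040 t 19.25 S mm [-55.6 127.9] z 0.0951 w 0.0156 F [ 5.   8.5 -6. ] g 15.0
-0.050 t 19.6 S mm [-55.6 127.9] z 0.0951 w 0.0157 F [ 6.   9.4 -6.4] g 15.0
-0.060 t 19.95 S mm [-55.7 127.8] z 0.0951 w 0.0155 F [ 9.2 11.5 -9.5] g 15.0
stop
```

It has hit a firm stop: the force rises and the knob no longer moves. I'll relax the push, release and back off.

Run:
```python
from h import *
env.movel(tcp(kp(-.022),.095,RK),rate=.05); st("relax")
effector.release(); st("rel")
g=gp(); 
for dz in (.1,.07):
    try: env.movel(np.array(env.sense()["ee_pos"])-RK[:,2]*dz,rate=.12); break
    except env.PlanningError: print("x")
st("back")
try: env.reach(tcp(W(-.13,.26),.25,RK),RK)
except env.PlanningError: print("no")
st("away")
for c in ("top","side"):
    p,_=viewer.read_camera(c)
    if c=="top": cv2.imwrite("pics/top5.png",cv2.resize(p[60:210,230:370],None,fx=4,fy=4,interpolation=cv2.INTER_CUBIC)[:,:,::-1])
    for n in("handle","wedge_tip","knob"): print(c,n,[(np.round(S(r["at"])*1000,1),round(r["score"],2)) for r in tip_of(c,n)[:1]])
    for n in ("canister","ashtray","scriber","vblock","loupe","oiler"): print(c,n,[np.round(r["at"],3).tolist() for r in tip_of(c,n)[:1]])
```

```text
relax t 20.2 S mm [-55.6 128. ] z 0.095 w 0.0152 F [ 1.2  6.1 -2.3] g 15.0
rel t 21.38 S mm [-55.7 127.1] z 0.095 w 0.0921 F [-0.1 -0.8 -0.4] g 0.0
back t 22.37 S mm [-113.4  147.6] z 0.1733 w 0.092 F [ 0.  -0.7  0.2] g 0.0
away t 22.98 S mm [-129.9  258.7] z 0.2488 w 0.0915 F [-0.2 -0.7  0.5] g 0.0
top handle [(array([-67.8,  41.6]), 0.78)]
top wedge_tip [(array([ 2.4, 86.2]), 0.96)]
top knob [(array([-59. , 129.8]), 0.6)]
top canister [[0.684, -0.188, 0.0]]
top ashtray [[0.483, -0.135, -0.003]]
top scriber [[0.541, 0.313, 0.003]]
top vblock [[0.663, 0.315, 0.003]]
top loupe [[0.748, 0.26, -0.001]]
top oiler [[0.542, 0.312, 0.001]]
side handle [(array([-72. ,  40.8]), 0.62)]
side wedge_tip [(array([ 1.6, 87.5]), 0.74)]
side knob [(array([ 35.4, 236.5]), 0.44)]
side canister [[0.683, -0.19, -0.002]]
side ashtray [[0.485, -0.14, -0.003]]
side scriber [[0.507, 0.09, -0.001]]
side vblock [[0.663, 0.317, -0.0]]
side loupe [[0.746, 0.262, 0.006]]
side oiler [[0.534, 0.31, 0.002]]
```

View pics/top5.png

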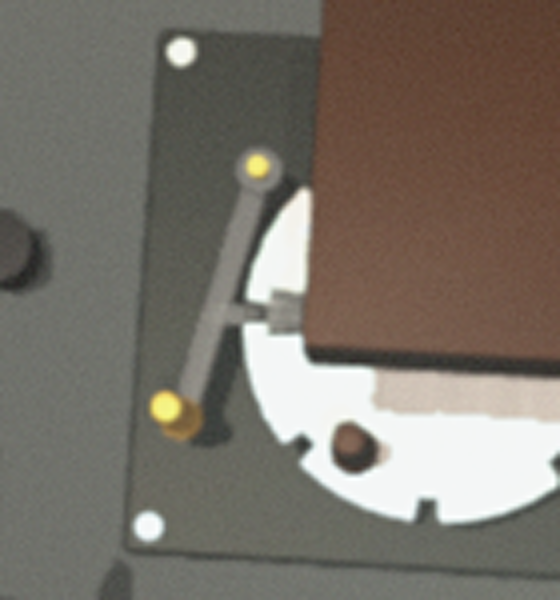

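The top crop shows the nose seated in the notch at the wedge tip (250,313). The knob is at its home position, the handle at (352,447), and the loose things have not moved. I'm handing it in.

```bash
python3 -c "
from h import *
f=lambda u,v:((u+.5)/4-.5+230,(v+.5)/4-.5+60)
print(S(deproj('top',f(166,407),.106))*1000)
print(workorder.finish_job())"
```

```text
[-56.00559485 129.41253204]
the job is handed in; nothing more can be done
None
```

The job is handed in: the wedge gauge points at the lock arm within about 0.5°, the nose was pushed to a firm stop in the notch at the wedge's tip, and the gripper is released and clear with the lamp not pushed and the loose things where they stood.

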